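Slide the rub tin into the row on the slanted rack

ROBOT

A 6-joint arm with a two-finger parallel gripper is mounted at the origin on the work surface. World frame = base frame: x ahead of the robot, y to its left, z up, the work surface at z = 0. Lengths are in m, angles in degrees, forces in N, time in s.
With the tool pointing down it reaches from about 0.35 to 0.975 m from the base axis. Payload 4.9 kg.
Tool frame: the origin (TCP) lies midway between the tips of the shut fingers; the grasp point (between the pads) lies 19 mm behind it; z points along the fingers, y is the line along which they close (so a half turn about z gives the same grasp; the last joint's range is limited). The gripper opens to 85 mm and grips with 20 to 120 N. Pads are 22 mm wide; open, the fingers measure 114 mm over their backs; the gripper's body (76 mm by 85 mm) begins 54 mm behind the grasp point. The pads swing forward as they close: fully open they stand 13 mm farther back than shut.
Start: joints at [68.468, 3.019, 92.412, -0, 84.569, -6.818], TCP at [0.159, 0.604, 0.231] pointing down, gripper open.
Joint ranges: [-172.51, 172.51], [-57.92, 126.97], [3.15, 148.05], [-58.71, 238.71], [5.1, 150.11], [-179.66, 179.66]. Speed limits (degrees/s): [147.25, 147.25, 180, 180, 180, 180].

INTERFACE

Orientations are given as a 3x3 rotation matrix whose columns are the frame's x, y, z axes.
In Python, from bench import ctrl gives the robot as it stands. Calls block until the motion is done:
- ctrl.reach(position, orientation): joint-space move of the TCP to a pose.
- ctrl.servo_line(position, rotation=None, feed=0.15, f_stop=None): straight line of the TCP; rotation=None keeps the orientation; feed is the mean speed in m/s. With f_stop (N) it stops when the force on the tool has changed by that much, and returns True; else False.
- ctrl.set_joints(angles): joint-space move.
- ctrl.grip(opening, f_grip=None): finger opening in m; f_grip is the grip in N (None keeps the last); returns when the fingers have stopped.
- ctrl.hold(seconds).
- ctrl.inverse_kinematics(position, orientation): joint angles nearest the present ones, or None.
- ctrl.sense(): the state.
- ctrl.camera(name): name is "scene" or "side" or "wrist"; returns a dict with "frame" (420x560x3 uint8, blue, green, red), "fx", "fy", "cx", "cy" (pixels), "R" (3x3) and "t" (3): a world point X has camera coordinates R X + t. Camera axes: x right, y down, z forward; pixel columns grow to the right and rows downward; lengths in m; the calibration is good to about 2 mm. A picture is of the moment at which its call begins. There is no depth.
A pose or a line that the arm cannot do raises ctrl.Unreachable and nothing moves.
- ctrl.job_done(): hands the job in; it is judged then, once.
Trained networks look in a picture, given as the dict that the camera call returned (one of the last four; its "shot" number tells which), for a name from the list of things; names that differ only in an ending like _2 or _b are one class to them, and where a whole thing is asked for, a point or a joint stands for the part that bears it (a point fixed in the world has none). Each returns a list of dicts, best first, with "conf" (0 to 1); they miss things now and then, are a little off and sometimes report something else, mostly with a low value. They report only what shows in the picture. A call takes as long as a camera call.
- ctrl.regions_of(picture, thing): "mask" (420x560 bool, what is visible of it) and "centre" ([column, row] in pixels, amid what is visible of it).
The state is a dict: "time_s": time; "qpos": joint angles; "joint_velocities": joint speeds; "tau": joint torques, N m; "position": TCP position; "tcp_rot": TCP orientation; "ft_force": force on the tool from outside, world axes, zero at the start; "torque": the same for the moment, N m; "finger_gap": finger opening in m; "grasp_force": force on a finger pad.
Only numpy, scipy, OpenCV 4.12 (cv2) and the standard library are available. Lean on these libraries where they do the work, as an engineer would, in place of code of your own. Each camera call takes 0.05 s, during which the arm holds its last target. There are 200 camera calls.

TASK

The orange rub tin belongs in the middle of the row on the slanted cedar rack, but its neighbours have crowded in and the gap left there is too narrow. Nudge the tins on either side apart along the deck, without lifting them out, then slide the orange tin down into the gap, cap up-slope, and push it gently fully home. All five tins must end lying flat and straight on the deck with their bottoms against the front lip; leave the other things on the bench where they are.

Things in the scene. Friction and masses are not known exactly. Their poses are not given: they have to be found in the camera images.
- tin_orange_mid (a point): loose orange rub tin, about 0.18 kg: rectangular body 105 mm long, 50 wide, 40 thick, round black cap 32 across and 20 long on one end, 125 overall. Starts lying on the bench on a 50-wide face, cap roughly away from the robot. Point: its centre, half-way along the 125, width and thickness. Axes: x towards the cap, y across the 50 width, z across the 40 thickness (up as it lies)
- tin_orange_cap (a point): middle of the orange tin's flat cap end, 62.5 mm from its centre; axes as the tin's
- tin_blue_mid (a point): blue rub tin, size and build as the orange one, lying in the row on the slanted rack, cap up-slope, bottom against the front lip. Point: its centre. Axes: x towards its cap, y across its 50 mm width (along the row), z out of the deck. Which colour lies in which place varies
- tin_green_mid (a point): green rub tin, size and build as the orange one, lying in the row on the slanted rack, cap up-slope, bottom against the front lip. Point: its centre. Axes: x towards its cap, y across its 50 mm width (along the row), z out of the deck. Which colour lies in which place varies
- tin_yellow_mid (a point): yellow rub tin, size and build as the orange one, lying in the row on the slanted rack, cap up-slope, bottom against the front lip. Point: its centre. Axes: x towards its cap, y across its 50 mm width (along the row), z out of the deck. Which colour lies in which place varies
- tin_white_mid (a point): white rub tin, size and build as the orange one, lying in the row on the slanted rack, cap up-slope, bottom against the front lip. Point: its centre. Axes: x towards its cap, y across its 50 mm width (along the row), z out of the deck. Which colour lies in which place varies
- rack_deck: deck of the cedar rack, fixed, sloping 24 degrees, low end nearer the robot; 145 mm long up-slope, 270 wide between side rails 34 high, with a front lip 20 high across the low end. Origin: on the deck surface at mid-width, at the lip's inner face. Axes: x up-slope, y along the row to the robot's left, z square out of the deck. A tin at home has its centre at x = 62.5, z = 20
- rack: the whole rack; origin on the bench under it. Tins' upper edges reach about 110 mm above the bench. Two tins start either side of a middle gap of 34 to 44 mm; the other play is beside and between them, and 20 mm is left over with five tins in. Friction 0.5 to 0.7: a tin let go on the slope stays there and must be pushed home; pushing two tins sideways takes about 2 to 5 N
- scraper: red plastic grill scraper, 238 long, 80 wide at the head, 20 high, lying on the bench; origin on the bench under the middle of its length
- thermometer: stainless meat thermometer lying on the bench, dial 48 across standing on edge, thin stem 126 long; origin on the bench near the middle of its length
- ramekin: white ceramic ramekin, 90 across, 45 high; origin at the centre of its underside
- skewer0: flat steel skewer with a ring end, 270 long, 4 thick, lying on the bench; origin on the bench near its middle
- skewer1: a second, identical flat steel skewer
- pot: empty terracotta flower pot, 100 across at the rim, 85 high; origin at the centre of its underside

How it is judged (in metres and radians):
At the end, for the whole second after the job is handed in: the orange tin is the middle one of the row (within 22 mm of the midline), cap up-slope, at rest; all five tins lie flat on the deck between the rails, bottoms within 7 mm of the front lip, in line with the slope within 0.12 rad (y of tin_orange_mid in the frame of rack_deck between -0.022 and 0.022 m and x of tin_orange_cap in the frame of rack_deck above 0.11 m and x of tin_blue_mid in the frame of rack_deck between 0.0555 and 0.0695 m and z of tin_blue_mid in the frame of rack_deck between 0.012 and 0.027 m and angle between the x axis of each of tin_blue_mid, tin_green_mid, tin_yellow_mid, tin_white_mid, tin_orange_mid and the x axis of rack_deck, either way round below 0.12 rad and y of tin_blue_mid in the frame of rack_deck between -0.115 and 0.115 m and x of tin_green_mid in the frame of rack_deck between 0.0555 and 0.0695 m and z of tin_green_mid in the frame of rack_deck between 0.012 and 0.027 m and y of tin_green_mid in the frame of rack_deck between -0.115 and 0.115 m and x of tin_yellow_mid in the frame of rack_deck between 0.0555 and 0.0695 m and z of tin_yellow_mid in the frame of rack_deck between 0.012 and 0.027 m and y of tin_yellow_mid in the frame of rack_deck between -0.115 and 0.115 m and x of tin_white_mid in the frame of rack_deck between 0.0555 and 0.0695 m and z of tin_white_mid in the frame of rack_deck between 0.012 and 0.027 m and y of tin_white_mid in the frame of rack_deck between -0.115 and 0.115 m and x of tin_orange_mid in the frame of rack_deck between 0.0555 and 0.0695 m and z of tin_orange_mid in the frame of rack_deck between 0.012 and 0.027 m and y of tin_orange_mid in the frame of rack_deck between -0.115 and 0.115 m and linear speed of tin_orange below 0.02 m/s); the robot touches nothing.
It fails at once if a tin of the row is lifted more than 25 mm off the rack's deck (z of any of tin_blue_mid, tin_green_mid, tin_yellow_mid, tin_white_mid in the frame of rack_deck above 0.045 m).
It fails at once if the orange tin hits or is pressed against the rack with more than 50 N (contact force between tin_orange and rack_deck above 50 N).
It fails at once if the scraper, thermometer, ramekin, a skewer or the flower pot is moved more than 25 mm (distance of any of scraper, thermometer, ramekin, skewer0, skewer1, pot from where it was at the start of the episode above 0.025 m).
It also fails if it takes over 64 s, if anything falls off the work surface, if the arm or the gripper's body presses on something with over 40 N, if the wrist force passes 120 N, or if a joint passes its speed limit or range.

## Working session

There is one attempt and no reset: what is moved stays moved. The work goes in short steps, each a Python script; the robot and the scene stay as the last script left them, time stands still between calls to the robot, and variables do not carry over. Pictures are saved under pics/ and viewed, at most 10 in all, crops included, and the job is handed in when it is done.

```bash
mkdir -p pics; ls; python3 - <<'E'
from bench import ctrl
import cv2, numpy as np
a=ctrl.camera("scene");b=ctrl.camera("side")
cv2.imwrite("pics/a.png",np.vstack([a["frame"],b["frame"]])[:, :]) if 0 else None
cv2.imwrite("pics/scene.png",a["frame"]);cv2.imwrite("pics/side.png",b["frame"])
for p in(a,b):
    print(p["fx"],p["cx"],p["cy"],"cam",-p["R"].T@p["t"],p["R"].round(3).tolist())
    for n in["tin_orange_mid","tin_blue_mid","tin_green_mid","tin_yellow_mid","tin_white_mid","rack","ramekin","pot","scraper","thermometer","skewer0"]:
        print(n,[(round(r["conf"],2),np.round(r["centre"]).tolist(),int(r["mask"].sum())) for r in ctrl.regions_of(p,n)][:2])
print(ctrl.sense()["time_s"])
E
```

```text
pics
486.7419931342003 275.63560940181105 222.38520251236895 cam [ 1.24624326 -0.38251357  1.34165024] [[0.464, 0.886, 0.001], [0.757, -0.396, -0.52], [-0.46, 0.242, -0.854]]
tin_orange_mid [(0.69, [189.0, 236.0], 623)]
tin_blue_mid [(0.67, [299.0, 220.0], 551)]
tin_green_mid [(0.87, [343.0, 192.0], 562), (0.55, [314.0, 224.0], 1735)]
tin_yellow_mid [(0.77, [325.0, 205.0], 586)]
tin_white_mid [(0.89, [284.0, 226.0], 576), (0.55, [138.0, 278.0], 1058)]
rack [(0.87, [314.0, 230.0], 1745)]
ramekin [(0.59, [317.0, 285.0], 267)]
pot [(0.97, [138.0, 279.0], 1136)]
scraper [(0.6, [217.0, 307.0], 1188)]
thermometer []
skewer0 [(0.79, [325.0, 269.0], 227), (0.59, [317.0, 284.0], 124)]
539.8715952631113 284.92927732735507 204.2142048412657 cam [ 0.11997901 -0.77152263  1.13447741] [[0.862, -0.507, -0.002], [-0.396, -0.672, -0.625], [0.316, 0.54, -0.78]]
tin_orange_mid [(0.8, [301.0, 307.0], 1339)]
tin_blue_mid [(0.87, [273.0, 176.0], 802)]
tin_green_mid [(0.83, [244.0, 142.0], 758)]
tin_yellow_mid [(0.83, [259.0, 156.0], 995)]
tin_white_mid [(0.65, [283.0, 191.0], 879)]
rack [(0.8, [294.0, 173.0], 2563)]
ramekin [(0.65, [184.0, 131.0], 707)]
pot [(0.7, [383.0, 341.0], 1994)]
scraper [(0.77, [390.0, 264.0], 1421)]
thermometer [(0.61, [218.0, 232.0], 236)]
skewer0 [(0.59, [342.0, 178.0], 214), (0.52, [220.0, 234.0], 222)]
1.2
```

View pics/scene.png

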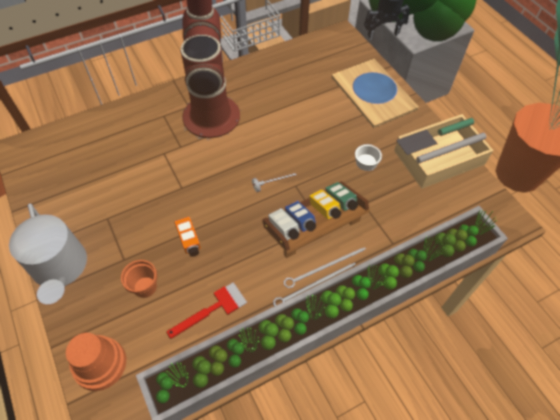

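View pics/side.png

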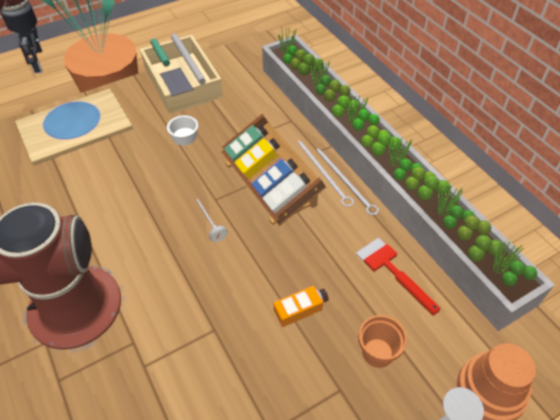

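The scene image shows the row from the robot's left as green, yellow, gap, blue, white (scene pixels 343,192 to 284,226). The orange tin lies at (189,236) with its cap away from the robot. Next I'll triangulate and take wrist views.

```bash
cat > h.py <<'E'
from bench import ctrl
import cv2, numpy as np
from scipy.spatial.transform import Rotation as Ro
from scipy.optimize import minimize, least_squares
T=["green","yellow","blue","white"]
def proj(p,X):
    c=np.asarray(X)@np.array(p["R"]).T+np.array(p["t"])
    return np.c_[p["fx"]*c[:,0]/c[:,2]+p["cx"], p["fy"]*c[:,1]/c[:,2]+p["cy"]]
def tri(ps,uv):
    A=[];b=[]
    f=lambda X:np.concatenate([proj(p,X[None])[0]-u for p,u in zip(ps,uv)])
    return least_squares(f,[.6,0,.05]).x
def down(yaw): # tool down, tool y along horizontal direction yaw+90
    c,s=np.cos(yaw),np.sin(yaw)
    return np.array([[c,s,0],[s,-c,0],[0,0,-1.]])
E
python3 - <<'E'
from h import *
a=ctrl.camera("scene");b=ctrl.camera("side")
for n in["tin_orange_mid"]+["tin_%s_mid"%t for t in T]+["rack","scraper","ramekin","pot"]:
    ra,rb=[ctrl.regions_of(p,n) for p in(a,b)]
    if ra and rb: print(n,tri([a,b],[ra[0]["centre"],rb[0]["centre"]]).round(3))
print(ctrl.sense()["tcp_rot"])
w=ctrl.camera("wrist"); print(w["fx"],-np.array(w["R"]).T@w["t"],np.array(w["R"]).round(2).tolist())
E
```

```text
tin_orange_mid [ 0.454 -0.272  0.025]
tin_green_mid [0.564 0.199 0.094]
tin_blue_mid [0.571 0.059 0.063]
tin_white_mid [0.576 0.008 0.074]
rack [0.631 0.079 0.054]
scraper [ 0.709 -0.285 -0.007]
ramekin [0.453 0.39  0.026]
pot [ 0.546 -0.458  0.067]
[[-9.67203382e-01  2.54003185e-01  9.26412099e-06]
 [ 2.54003185e-01  9.67203382e-01  2.40939705e-05]
 [-2.84034391e-06  2.56568859e-05 -1.00000000e+00]]
311.6682637916247 [0.09543097 0.62149943 0.37573139] [[0.25, 0.97, -0.0], [0.93, -0.24, 0.26], [0.25, -0.07, -0.97]]
```

```bash
python3 - <<'E'
from h import *
import pickle
P=[ctrl.camera("scene"),ctrl.camera("side")]
M=[{n:ctrl.regions_of(p,"tin_%s_mid"%n) for n in T+["orange"]} for p in P]
ctrl.reach([.60,.09,.33],down(np.pi)); ctrl.hold(.2)
w=ctrl.camera("wrist"); P.append(w); M.append({n:ctrl.regions_of(w,"tin_%s_mid"%n) for n in T})
cv2.imwrite("pics/w1.png",w["frame"])
ctrl.reach([.50,-.27,.30],down(np.pi)); ctrl.hold(.2)
w=ctrl.camera("wrist"); P.append(w); M.append({"orange":ctrl.regions_of(w,"tin_orange_mid")})
cv2.imwrite("pics/w2.png",w["frame"])
pickle.dump((P,M),open("d.pkl","wb"))
for m in M: print({k:[(round(r["conf"],2),np.round(r["centre"]).tolist(),int(r["mask"].sum())) for r in v][:2] for k,v in m.items()})
print(ctrl.sense()["time_s"],ctrl.sense()["qpos"])
E
```

```text
{'green': [(0.85, [339.0, 193.0], 598)], 'yellow': [(0.73, [322.0, 206.0], 590)], 'blue': [(0.9, [299.0, 216.0], 538), (0.68, [323.0, 280.0], 226)], 'white': [(0.63, [286.0, 221.0], 597), (0.33, [319.0, 224.0], 1828)], 'orange': [(0.81, [188.0, 234.0], 626), (0.64, [340.0, 194.0], 583)]}
{'green': [(0.73, [245.0, 140.0], 777), (0.31, [298.0, 308.0], 1300)], 'yellow': [(0.78, [256.0, 155.0], 959)], 'blue': [(0.91, [273.0, 179.0], 816), (0.51, [285.0, 191.0], 885)], 'white': [(0.8, [282.0, 190.0], 853), (0.16, [390.0, 265.0], 1571)], 'orange': [(0.86, [300.0, 305.0], 1384), (0.25, [245.0, 141.0], 707)]}
{'green': [(0.55, [375.0, 155.0], 4348), (0.24, [287.0, 201.0], 11407)], 'yellow': [(0.8, [325.0, 156.0], 4029)], 'blue': [(0.66, [253.0, 162.0], 3833)], 'white': [(0.77, [206.0, 164.0], 4236)]}
{'orange': [(0.75, [275.0, 137.0], 3801), (0.28, [502.0, 77.0], 1324)]}
7.4333 [-3.58008941e+01 -6.52829041e+00  9.52456092e+01  2.28998502e-03
  9.12728135e+01 -1.25869244e+02]
```

View pics/w1.png

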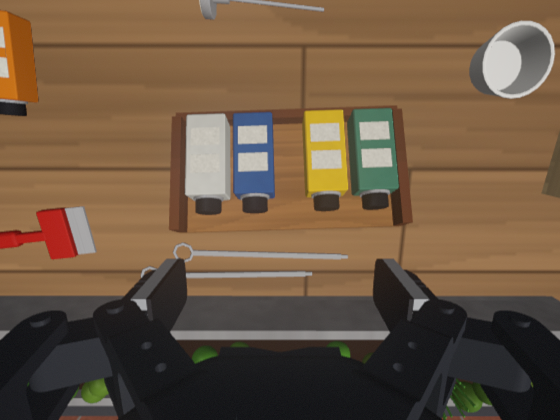

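View pics/w2.png

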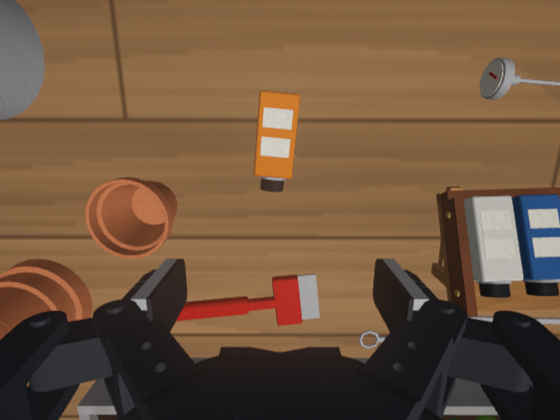

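The wrist view shows the row clearly: white at (207,157), blue at (253,155), yellow at (325,152), green at (375,152), with the gap between columns 274 and 304. The orange tin is at (277,135) with its cap toward +x. I'll fit the poses using colour hulls.

```bash
cat >> h.py <<'E'
HSV={"orange":((5,150,120),(17,255,255)),"yellow":((20,120,120),(32,255,255)),"blue":((105,110,40),(125,255,255)),
     "green":((65,60,30),(90,255,160)),"white":((0,0,150),(179,70,255))}
B=np.array([[x,y,z] for x in(-.0625,.0425) for y in(-.025,.025) for z in(-.02,.02)])
th=np.linspace(0,2*np.pi,48,endpoint=False); U=np.c_[np.cos(th),np.sin(th)]
sup=lambda pts:(pts@U.T).max(0)
def hull(p,n,mask):
    k=cv2.dilate(mask.astype(np.uint8),np.ones((9,9)))
    m=cv2.inRange(cv2.cvtColor(p["frame"],cv2.COLOR_BGR2HSV),*HSV[n])&(k*255)
    m=cv2.morphologyEx(m,cv2.MORPH_CLOSE,np.ones((9,9))); m=cv2.morphologyEx(m,cv2.MORPH_OPEN,np.ones((5,5)))
    c=max(cv2.findContours(m,0,1)[0],key=cv2.contourArea)
    return cv2.convexHull(c)[:,0].astype(float)
def tinpts(t,a,R): return B@R.T+t
def deckR(yaw,s=np.radians(24)): return Ro.from_euler("zy",[yaw,-s]).as_matrix()
def fit_orange(p,h):
    f=lambda q:sup(proj(p,B@Ro.from_euler("z",q[2]).as_matrix().T+[q[0],q[1],.02]))-sup(h)
    r=least_squares(f,[.45,-.27,0],loss="soft_l1",x_scale=[.01,.01,.1]); return r.x,np.abs(r.fun).mean()
def fit_row(obs,names,x0=None):
    # obs: list of (p,{name:hull}); q: xr,yr,z0,yaw, y_i
    def f(q):
        R=deckR(q[3]);o=q[:3];out=[(q[2]-.028)/.004]
        for p,hs in obs:
            for n,h in hs.items():
                y=q[4+names.index(n)]
                out+=list(sup(proj(p,B@R.T+o+R@[.0625,y,.02]))-sup(h))
        return np.array(out+[50*(q[4:].max()+q[4:].min())*0])
    q0=[.54,.09,.028,0]+[.1,.05,-.05,-.1][:len(names)] if x0 is None else x0
    r=least_squares(f,q0,loss="soft_l1",x_scale=[.01,.01,.005,.1]+[.01]*len(names)); return r
E
python3 - <<'E'
from h import *
import pickle
P,M=pickle.load(open("d.pkl","rb"))
ho=hull(P[3],"orange",M[3]["orange"][0]["mask"]); q,e=fit_orange(P[3],ho); print("orange",q.round(4),e)
print("side",fit_orange(P[1],hull(P[1],"orange",M[1]["orange"][0]["mask"])))
hs={n:hull(P[2],n,M[2][n][0]["mask"]) for n in T}
im=P[2]["frame"].copy()
for n in T: cv2.polylines(im,[hs[n].astype(int)],True,(255,0,255))
# gauge: fix sum: fit with rack yr degenerate -> anchor mean y=0
r=fit_row([(P[2],hs)],T); q=r.x; R=deckR(q[3])
print(q.round(4),np.abs(r.fun).mean())
for i in range(4): cv2.polylines(im,[cv2.convexHull(proj(P[2],B@R.T+q[:3]+R@[.0625,q[4+i],.02]).astype(np.float32)).astype(int)],True,(0,255,0))
# rack model: deck outline top corners of rails
rail=np.array([[0,.135,.034],[.145,.135,.034],[.145,-.135,.034],[0,-.135,.034]])
cv2.polylines(im,[proj(P[2],rail@R.T+q[:3]).astype(int)],True,(255,255,0))
cv2.imwrite("pics/f1.png",cv2.resize(im[80:260,150:430],None,fx=2.8,fy=2.8,interpolation=cv2.INTER_NEAREST))
E
```

```text
orange [ 0.4547 -0.2744 -0.0844] 1.1788093885480533
side (array([ 0.45535345, -0.27330189, -0.09495867]), np.float64(1.148380600940313))
[ 0.6525 -3.6463  0.028   0.0346  3.8784  3.8034  3.699   3.6335] 9.734801111563764
```

View pics/f1.png

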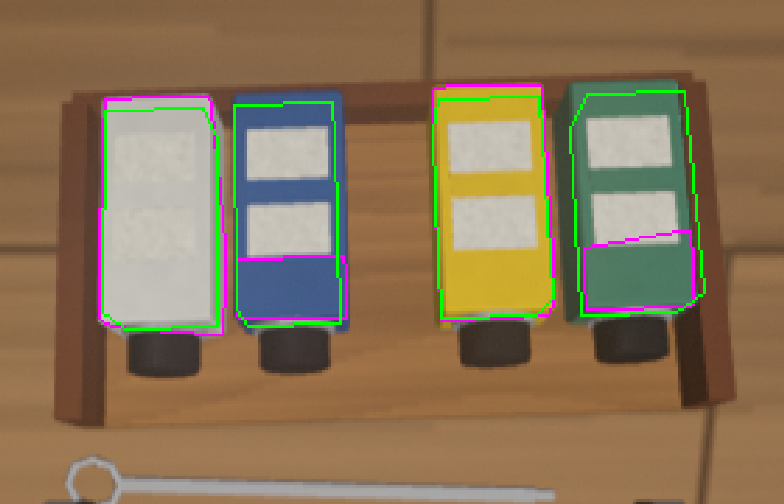

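```bash
python3 - <<'E'
s=open("h.py").read()
s=s.replace('''    c=max(cv2.findContours(m,0,1)[0],key=cv2.contourArea)
''','''    c=np.vstack([x for x in cv2.findContours(m,0,1)[0] if cv2.contourArea(x)>20])
''').replace("50*(q[4:].max()+q[4:].min())*0","*([] if mid is None else 5*(proj(mid[0],np.array([[0,0,.034],[.14,0,.034]])@R.T+o)[:,0]-mid[1]))").replace("x0=None):","x0=None,mid=None):").replace("np.array(out+[*([] if","np.array(out+[*([] if")
open("h.py","w").write(s)
E
python3 - <<'E'
from h import *
import pickle
P,M=pickle.load(open("d.pkl","rb"))
H={"green":((55,40,25),(95,255,200)),"blue":((100,80,30),(130,255,255))}
HSV.update(H)
hs={n:hull(P[2],n,M[2][n][0]["mask"]) for n in T}
r=fit_row([(P[2],hs)],T,mid=(P[2],np.array([287.9,291.4]))); q=r.x; R=deckR(q[3])
print(q.round(4),np.abs(r.fun).mean())
im=P[2]["frame"].copy()
for n in T: cv2.polylines(im,[hs[n].astype(int)],True,(255,0,255))
for i in range(4): cv2.polylines(im,[cv2.convexHull(proj(P[2],B@R.T+q[:3]+R@[.0625,q[4+i],.02]).astype(np.float32)).astype(int)],True,(0,255,0))
rail=np.array([[0,.135,.034],[.145,.135,.034],[.145,-.135,.034],[0,-.135,.034]])
cv2.polylines(im,[proj(P[2],rail@R.T+q[:3]).astype(int)],True,(255,255,0))
print(np.diff(q[4:]))
cv2.imwrite("pics/f2.png",cv2.resize(im[80:260,150:430],None,fx=2.8,fy=2.8,interpolation=cv2.INTER_NEAREST))
# cross-check in side and scene views: hull centres vs predictions
for k in(0,1):
    for i,n in enumerate(T):
        h=hull(P[k],n,M[k][n][0]["mask"]); m=proj(P[k],B@R.T+q[:3]+R@[.0625,q[4+i],.02])
        print(k,n,(h.min(0)-m.min(0)).round(1),(h.max(0)-m.max(0)).round(1))
E
```

```text
[ 0.5292  0.1015 -0.0026  0.0386  0.1163  0.0491 -0.0484 -0.1108] 0.9259312541593776
[-0.06720061 -0.09745482 -0.0624843 ]
0 green [2.8 0.5] [ -3.6 -12.7]
0 yellow [ 2.2 -2.6] [-2.1 -6.5]
0 blue [15.2  8.3] [ -3.9 -13.6]
0 white [ 5.4 -4.6] [ -0.7 -13.3]
1 green [ 3.7 -1.9] [ -6.2 -13.1]
1 yellow [ 1.2 -3.8] [-2.7 -7.9]
1 blue [ 2.5 -2.2] [ -8.  -14.8]
1 white [ 0.4 -5.8] [ -7.1 -14.3]
```

View pics/f2.png

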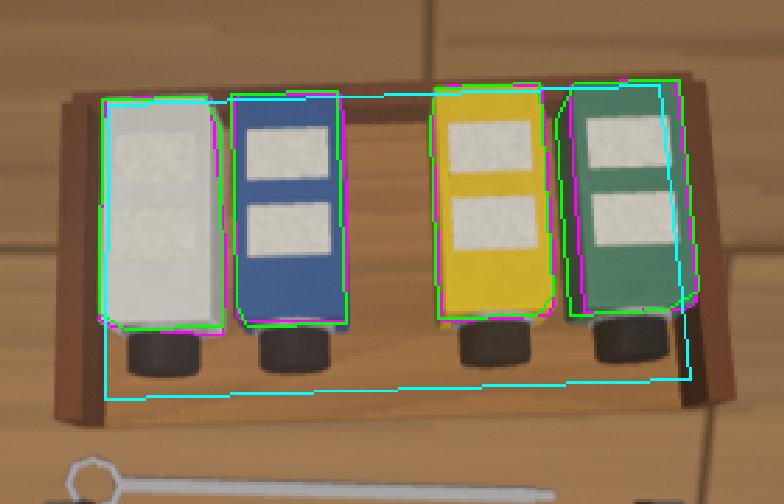

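```bash
python3 - <<'E'
from h import *
import pickle
P,M=pickle.load(open("d.pkl","rb"))
HSV.update({"green":((55,40,25),(95,255,200)),"blue":((100,80,30),(130,255,255))})
hs=[{n:hull(P[k],n,M[k][n][0]["mask"]) for n in T} for k in range(3)]
mid=np.array([287.9,291.4])
def f(q,views,zfix=None):
    R=deckR(q[3]);o=np.array(q[:3]);out=[]
    if zfix is not None: out=[(q[2]-zfix)*1e5]
    for k in views:
        for i,n in enumerate(T):
            if k==0 and n=="blue": continue
            out+=list(sup(proj(P[k],(B-np.sign(B)*[.5*q[8],.5*q[8],0])@R.T+o+R@[.0625,q[4+i],.02]))-sup(hs[k][n]))
    out+=list(5*(proj(P[2],np.array([[0,0,.034],[.14,0,.034]])@R.T+o)[:,0]-mid))
    return np.array(out)
q0=[.53,.1,.028,.04,.1,.05,-.05,-.1,0]
for v,z in [((2,),.026),((2,),.030),((2,),.034),((2,),None),((1,2),None),((0,1,2),None),((0,1),None)]:
    r=least_squares(f,q0,args=(v,z),loss="soft_l1",x_scale=[.01]*3+[.1]+[.01]*4+[.003])
    q=r.x; print(v,z,q.round(4),"gap",round(q[5]-q[6]-.05,4),np.abs(r.fun).mean().round(2))
E
```

```text
(2,) 0.026 [ 0.5273  0.1004  0.026   0.0394  0.109   0.0462 -0.0449 -0.1032  0.0055] gap 0.0412 1.02
(2,) 0.03 [ 0.527   0.1002  0.03    0.0395  0.108   0.0458 -0.0445 -0.1021  0.0063] gap 0.0403 1.05
(2,) 0.034 [ 0.5268  0.1001  0.034   0.0396  0.107   0.0454 -0.044  -0.1011  0.0071] gap 0.0394 1.09
(2,) None [ 0.5296  0.1018 -0.0093  0.0385  0.118   0.0498 -0.0491 -0.1126 -0.0013] gap 0.0489 0.89
(1, 2) None [ 0.5264  0.1003  0.0314  0.0391  0.1083  0.045  -0.0442 -0.1012  0.0076] gap 0.0392 1.66
(0, 1, 2) None [ 0.5263  0.1004  0.0326  0.0378  0.1084  0.0446 -0.0441 -0.1     0.0086] gap 0.0387 1.81
(0, 1) None [ 0.5263  0.1014  0.0285  0.0275  0.1133  0.0448 -0.0411 -0.0967  0.015 ] gap 0.0358 1.66
```

```bash
cat >> h.py <<'E'
RO=np.array([.5265,.1005,.030]); RR=deckR(.039)
def dk(x,y,z): return RO+RR@[x,y,z]
def dor(yaw=np.pi): return RR@down(yaw)
def undk(p): return RR.T@(np.array(p)-RO)
E
python3 - <<'E'
from h import *
for yw in(np.pi,np.pi/2,-np.pi/2):
    print(yw,[None if (q:=ctrl.inverse_kinematics(dk(*p),dor(yw))) is None else np.round(q) for p in((.055,0,.08),(.055,0,.01),(.14,0,.1))])
o=np.array([.455,-.274]);a=-.088; g=o+.055*np.array([np.cos(a),np.sin(a)])
print(g,ctrl.inverse_kinematics([*g,.002],down(np.pi+a)))
print(ctrl.sense()["finger_gap"])
E
```

```text
3.141592653589793 [array([  4., -16., 123.,  -2.,  49., -87.]), array([  4.,  -6., 121.,  -2.,  41., -87.]), array([  4.,  -9., 112.,  -2.,  54., -88.])]
1.5707963267948966 [array([  4., -16., 123.,  -2.,  49.,   3.]), array([  4.,  -6., 121.,  -2.,  41.,   3.]), array([  4.,  -9., 112.,  -2.,  54.,   2.])]
-1.5707963267948966 [array([   4.,  -16.,  123.,   -2.,   49., -177.]), array([   4.,   -6.,  121.,   -2.,   41., -177.]), array([   4.,   -9.,  112.,   -2.,   54., -178.])]
[ 0.50978718 -0.27883376] [-3.60135071e+01  1.15438114e+01  1.06857262e+02 -2.54444375e-14
  6.15989270e+01 -1.20971479e+02]
0.08537076466101318
```

```bash
python3 - <<'E'
from h import *
ctrl.grip(0)
D=dor(np.pi/2)
ctrl.reach(dk(.055,0,.10),D)
print("touch",ctrl.servo_line(dk(.055,0,.012),feed=.08,f_stop=5),undk(ctrl.sense()["position"]).round(4))
for s in(1,-1):
    print("push",ctrl.servo_line(dk(.055,s*.025,.012),feed=.04,f_stop=12),undk(ctrl.sense()["position"]).round(4),(RR.T@ctrl.sense()["ft_force"]).round(1))
ctrl.servo_line(dk(.055,0,.012),feed=.1)
ctrl.servo_line(dk(.055,0,.11),feed=.15)
ctrl.reach([.60,.09,.33],down(np.pi)); ctrl.hold(.1)
w=ctrl.camera("wrist"); cv2.imwrite("pics/w3.png",cv2.resize(w["frame"][90:250,150:430],None,fx=2.8,fy=2.8))
print(ctrl.sense()["time_s"])
E
```

```text
touch False [0.0556 0.0001 0.0125]
push True [0.0556 0.0217 0.0124] [ 1.2 -3.1  1.4]
push False [ 0.0551 -0.025   0.012 ] [ 0.9  1.5 -1.4]
16.025
```

View pics/w3.png

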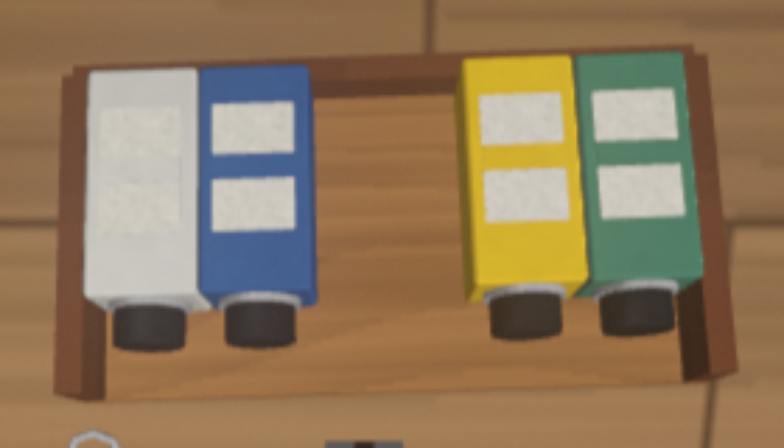

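The gap is now wide: blue and white are packed against the right rail, yellow and green against the left, with free space from about column 315 to 462 of the crop. Next I'll grasp the orange tin by its cap.

```bash
python3 - <<'E'
from h import *
o=np.array([.455,-.274]);a=-.088; g=o+.055*np.array([np.cos(a),np.sin(a)]); Rg=down(np.pi+a)
ctrl.grip(.07)
ctrl.reach([*g,.09],Rg)
print(ctrl.servo_line([*g,.002],feed=.12,f_stop=8),ctrl.sense()["position"])
ctrl.grip(0,70); s=ctrl.sense(); print(s["finger_gap"],s["grasp_force"])
ctrl.servo_line([*g,.12],feed=.1); s=ctrl.sense(); print(s["finger_gap"],s["grasp_force"],s["ft_force"],s["torque"],s["time_s"])
ctrl.hold(.1)
w=ctrl.camera("side"); cv2.imwrite("pics/w4.png",cv2.resize(w["frame"][200:370,200:430],None,fx=3,fy=3))
E
```

```text
False [ 0.51045538 -0.27923395  0.00281133]
0.030086026252845195 68.83229970932007
0.02978015064184623 69.20972228050232 [-0.02251414 -0.09764269 -2.55370461] [ 0.01969051 -0.18302496  0.01400275] 21.0
```

View pics/w4.png

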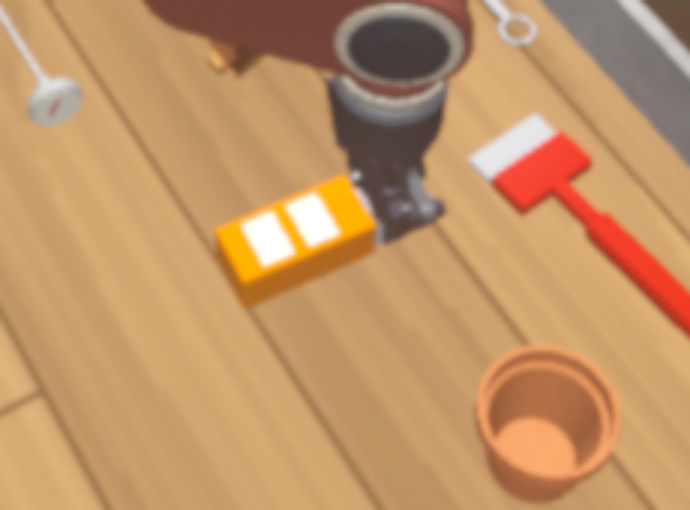

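The tin is held by the cap, with its body roughly level. I'll check for droop numerically.

```bash
python3 - <<'E'
from h import *
s=ctrl.sense(); p0=s["position"]; 
for cam in("side","scene"):
    p=ctrl.camera(cam); r=ctrl.regions_of(p,"tin_orange_mid")
    if not r: continue
    h=hull(p,"orange",r[0]["mask"])
    def pose(q): # cap pivot + yaw,pitch
        R=Ro.from_euler("zy",[q[0],q[1]]).as_matrix(); c=np.array(p0)+[0,0,.017]+q[2]*np.array([np.cos(q[0]),np.sin(q[0]),0])
        return (B-[.0525,0,0])@R.T+c
    f=lambda q:sup(proj(p,pose(q)))-sup(h)
    r=least_squares(f,[-.088,0,0],loss="soft_l1",x_scale=[.1,.1,.005]); print(cam,r.x,np.abs(r.fun).mean())
E
```

```text
side [-0.23387917 -1.14466675 -0.02506755] 4.649537749795456
```

```bash
python3 - <<'E'
from h import *
s=ctrl.sense(); p0=np.array(s["position"]); p=ctrl.camera("side")
h=np.array([(272.3,276.7),(316.7,259),(325,276),(325,281.5),(282.7,301.7),(273.3,283)])
def pose(q):
    R=Ro.from_euler("zy",[q[0],q[1]]).as_matrix(); c=p0+[0,0,.017]+q[2]*np.array([np.cos(q[0]),np.sin(q[0]),0])
    return (B-[.0525,0,0])@R.T+c
f=lambda q:np.r_[sup(proj(p,pose(q)))-sup(h),(q[2]+.001)/.002]
for q0 in ([-.088,0,0],[-.088,-.3,0],[-.088,.3,0]):
    r=least_squares(f,q0,loss="soft_l1",x_scale=[.1,.1,.005]); print(r.x,np.abs(r.fun).mean())
print(sup(proj(p,pose([-.088,0,-.0025])))[::6].round(1),sup(h)[::6].round(1))
E
```

```text
[-0.34914432 -0.7547697  -0.01079259] 0.9243112996950713
[-0.34914432 -0.75476966 -0.01079259] 0.9243113089955742
[ 0.07735642  0.35030392 -0.01212315] 1.432064998102114
[ 326.6  431.1  302.8   15.1 -271.2 -385.8 -256.4   41.9] [ 325.   428.9  301.7   13.4 -272.3 -388.2 -259.    40.8]
```

```bash
python3 - <<'E'
from h import *
D=dor(np.pi); y=-.0015; X=.0745+.0555
s=ctrl.sense(); p=s["position"]
ctrl.servo_line([p[0],p[1],.25],feed=.25)
ctrl.reach(dk(X,y,.14),D)
ctrl.servo_line(dk(X,y,.055),feed=.12)
ctrl.hold(.15)
print("down",ctrl.servo_line(dk(X,y,.003),feed=.04,f_stop=3.5),undk(ctrl.sense()["position"]).round(4),(RR.T@ctrl.sense()["ft_force"]).round(1))
z=undk(ctrl.sense()["position"])[2]
print("slide",ctrl.servo_line(dk(X-.02,y,z),feed=.03,f_stop=6),undk(ctrl.sense()["position"]).round(4),(RR.T@ctrl.sense()["ft_force"]).round(1))
print(ctrl.sense()["time_s"],ctrl.sense()["finger_gap"])
w=ctrl.camera("side"); cv2.imwrite("pics/w5.png",cv2.resize(w["frame"][90:240,190:370],None,fx=4,fy=4))
E
```

```text
down False [ 0.1303 -0.0015  0.0033] [ 0.1 -0.4 -1.5]
slide True [ 0.1178 -0.0016  0.0033] [ 3.1 -0.6 -2.1]
26.4667 0.02990909289351186
```

View pics/w5.png

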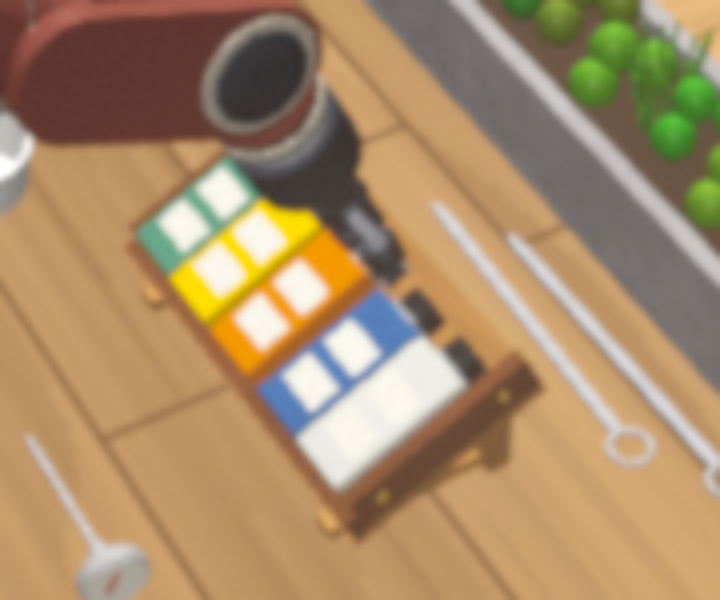

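The orange tin is in the slot and its bottom has met the lip. I'll settle it down, release it, and press it home with shut fingers.

```bash
python3 - <<'E'
from h import *
x,y,z=undk(ctrl.sense()["position"])
print("settle",ctrl.servo_line(dk(x,y,z-.007),feed=.02,f_stop=2.5),undk(ctrl.sense()["position"]).round(4),(RR.T@ctrl.sense()["ft_force"]).round(1))
ctrl.grip(.044); x,y,z=undk(ctrl.sense()["position"])
ctrl.servo_line(dk(x,y,.08),feed=.1)
ctrl.servo_line(dk(.16,y,.09),feed=.2); ctrl.grip(0)
ctrl.servo_line(dk(.16,y,.018),feed=.12,f_stop=8)
print("push",ctrl.servo_line(dk(.122,y,.018),feed=.03,f_stop=4),undk(ctrl.sense()["position"]).round(4),(RR.T@ctrl.sense()["ft_force"]).round(1))
x=undk(ctrl.sense()["position"])[0]
ctrl.servo_line(dk(x+.02,y,.018),feed=.1); ctrl.servo_line(dk(x+.02,y,.10),feed=.15)
ctrl.reach([.60,.09,.33],down(np.pi)); ctrl.hold(.1)
w=ctrl.camera("wrist"); s=ctrl.camera("side")
cv2.imwrite("pics/w6.png",np.hstack([cv2.resize(w["frame"][90:250,150:430],(420,240)),cv2.resize(s["frame"][90:240,190:370],(360,240))]))
print(ctrl.sense()["time_s"])
E
```

```text
settle True [ 0.1179 -0.0017 -0.0018] [ 2.3  0.4 -0.9]
push True [ 0.1352 -0.0017  0.0181] [ 1.8 -1.   1.7]
32.4667
```

View pics/w6.png

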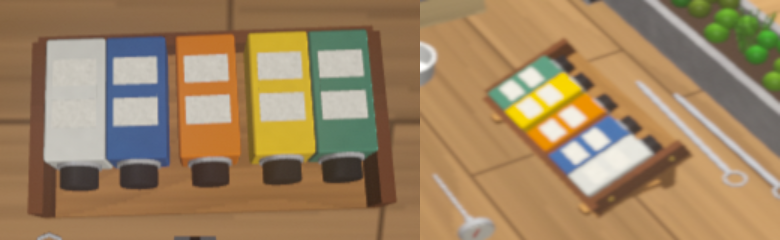

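All five tins are in line against the lip: their bottoms lie along rows 38 to 30 of the wrist view, and the caps line up too. The orange tin is in the middle with its cap up-slope.

```bash
python3 -c "
from bench import ctrl
print(ctrl.job_done())"
```

```text
the job is handed in; nothing more can be done
None
```

The job is handed in after about 33 s of the 64 s allowed: the last pictures show the orange tin home in the middle of the row, cap up-slope, with all five tins straight against the lip; no verdict was returned.

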